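# Dock a wafer carrier through its sprung flaps

### The job

Put the white wafer carrier on the bare front plate of the aluminium dock and push it along the floor of the dock, through the pair of sprung flaps (not over them), until both flaps have swung shut behind it and it sits home at the end stop. The end stop has been clamped at an unknown place, so find it by feel: press the carrier gently against its sprung rubber pad, about 10 N for a moment and never as much as 18 N, then let go; keep the carrier upright and leave the vial, the screw case and the tape roll standing where they are.

Things in the scene. Friction and masses are not known exactly. Their poses are not given: they have to be found in the camera images.
- carrier: white open-topped wafer carrier (boat) with three wafers, 60 mm along its x, 110 mm along its y, 47 mm high, about 0.17 kg; origin at the centre of its underside. Its long sides are flat walls 45 mm high (grip across them, 60 mm); its flat end walls span 4 to 40 mm above its underside. Both ends are alike, either may go first.
- dock: fixed carrier dock: an open-topped lane on an aluminium plate (110 mm wide, y -130 to 220 mm, top 6 mm above the table), grey guides up to z = 41 mm. Origin on the table under the middle of the flap line; +y is the push direction, x across the lane. Open top: a pusher up to 30 mm wide can follow the carrier from above. The flaps can shut once the carrier's rear end is past y = 38 mm.
- dock_mouth (a point): point on the plate's top, 100 mm in front (-y) of the flap line, the middle of the bare front plate where the carrier is set down. No guides from dock y = -130 to -65 mm; then a flared mouth narrows from about 97 mm wide to 74 mm at y = -36, straight on to the flaps at y = 0; behind them the guides are 80 mm apart to y = 48 mm, then narrow to 70 mm.
- flap_near (a joint): steel flap on the dock's -x side, 35 mm long from its upright hinge at x = -36, y = 0 mm, between 9 and 41 mm above the table; 0 = shut across the lane, grows to 1.5 rad as it swings in towards +y. Sprung shut: about 1 N at its tip to start, 3 N fully open; does not open towards -y.
- flap_far (a joint): the same flap on the dock's +x side (hinge at x = +36, y = 0 mm), mirrored; 0 = shut, up to 1.5 rad = open towards +y
- stop_rail: rail at the dock's +y end with its end stop: black clamp block, black rubber pad on a spring. Same frame as the dock. The block's setting is not measured: the pad's free face is at y = 152 to 177 mm, 16 to 40 mm above the table. It yields 0.4 mm/N, up to 14 mm, and springs back. Press the carrier on it with more than 6 N for 0.3 s, never over 18 N.
- vial: white sample vial, 25 mm across, 54 mm high, standing beside the dock; origin at its foot; leave alone
- case: white round screw case, 41 mm across, 53 mm high, standing beside the dock; origin at its foot; leave alone
- tape: roll of tape, 65 mm across, 12 mm high, lying beside the dock; origin at its underside; leave alone
Mind the look-alikes: they are no part of the job. What is shaped like the carrier but purple is not meant.

How it is judged:
On the way, in this order (a step that is already met when the one before it is completed fails the run):
1. the carrier lies on the dock's floor in front of the shut flaps, in line with the lane (y of carrier in the frame of dock between -0.135 and -0.05 m and x of carrier in the frame of dock between -0.015 and 0.015 m and z of carrier in the frame of dock below 0.01 m and angle between the y axis of carrier and the y axis of dock, either way round below 0.2 rad), for 0.1 s.
2. the carrier, on the floor, holds both flaps open (y of carrier in the frame of dock above -0.03 m and z of carrier in the frame of dock below 0.012 m and value of joint each of flap_near, flap_far above 0.8 rad), for 0.1 s.
3. the carrier is pressed against the end stop with more than 6 N (y of carrier in the frame of dock above 0.09 m and contact force between carrier and stop_rail above 6 N), for 0.3 s.
At the end, for the whole second after the job is handed in: the carrier stands upright (within 0.08 rad) and still on the dock's floor behind the flaps, its origin more than 90 mm past the flap line and within 0.15 rad of the lane's direction, and both flaps are shut (below 0.08 rad) (y of carrier in the frame of dock above 0.09 m and z of carrier in the frame of dock below 0.01 m and angle between the y axis of carrier and the y axis of dock, either way round below 0.15 rad and angle between carrier's own z axis and vertical below 0.08 rad and value of joint each of flap_near, flap_far below 0.08 rad and linear speed of carrier below 0.01 m/s); the robot touches nothing.
It fails at once if the carrier is pressed against the end stop with more than 18 N (contact force between carrier and stop_rail above 18 N).
It fails at once if the carrier is lifted over the flaps (y of carrier in the frame of dock above -0.045 m and z of carrier in the frame of dock above 0.025 m).
It fails at once if the carrier is tipped by more than 0.5 rad (angle between carrier's own z axis and vertical above 0.5 rad).
It fails at once if the vial, the screw case or the tape roll is moved by more than 15 mm or tipped (distance of any of vial, case, tape from where it was at the start of the episode above 0.015 m or angle between any of vial, case's own z axis and vertical above 0.3 rad).
It also fails if it takes over 67 s, if anything falls off the work surface, if the arm or the gripper's body presses on something with over 40 N, if the wrist force passes 120 N, or if a joint passes its speed limit or range.

### The arm

A 6-joint arm with a two-finger parallel gripper is mounted at the origin on a cart in front of the work surface, level with it; the furniture and walls round the work are solid. World frame = base frame: x ahead of the robot, y to its left, z up, the work surface at z = 0. Lengths are in m, angles in rad, forces in N, time in s.
With the tool pointing down it reaches from about 0.275 to 0.75 m from the base axis. Payload 10.2 kg.
Tool frame: the origin (TCP) lies at the very end of the fingers, on their centre line; the grasp point (between the pads) lies grip_depth behind it (grip_depth is the distance from the TCP to the grasp point, in m); z points along the fingers, y is the line along which they close (so a half turn about z gives the same grasp; the last joint's range is limited). The gripper opens to 85 mm and grips with 20 to 120 N. Pads are 22 mm wide; open, the fingers measure 114 mm over their backs; the gripper's body (76 mm by 85 mm) begins 54 mm behind the grasp point. The pads swing forward as they close: fully open they stand 13 mm farther back than shut.
Start: joints at [-1.472, 0.313, 1.498, -0, 1.331, -0.223], TCP at [0.166, -0.498, 0.231] pointing down, gripper open.
Joint ranges: [-2.94, 2.94], [-0.97, 2.17], [0.19, 2.56], [-1.23, 4.37], [0.02, 3.11], [-2.88, 2.88]. Speed limits (rad/s): [2.39, 2.39, 3.01, 3.14, 3.14, 3.14].

### API

Orientations are given as a rotation vector (axis times angle).
In Python, from plant import get_state, grab_frame, close_job, masks_of, grip_depth gives the robot as it stands. The module is installed in compiled form; this text tells all that it offers.
- The arm moves only by the tool jog_arm, never from a script. Its arguments are lists of equal length, an entry for each row: "xyz": the shift along the tool's x, y, z in units of 40 mm (1.0 is 40 mm), a list of three; "twist": the turn about the tool's z in units of 6 degrees (1.0 is 6 degrees). A call has 1 to 5 rows; each row shifts and turns the commanded pose from where the row before left it, along the tool's axes as they then stand; what a row does not reach is not made up. A row lasts 1/12 s, in which the tool goes at most 41.7 mm and 7.16 degrees, less where a joint would pass 70% of its speed; a pose out of reach is approached as far as the arm can. A call is refused whole if a number of a shift passes 1 or a number of a turn 1, either way. A call with a gripper value outside its range is refused whole. "jaw" is the opening, from 0 (shut) to 1 (fully open), set as the call begins (left out, the last holds). The fingers move at their own pace and stop on an object; "squeeze" is the grip in N (left out, the last holds). Time passes only in rows, so rows that do not move let the fingers close. It gives the time, the measured TCP pose, the force, the opening and the grip force at its end, in the units of the state.
- get_state(): the state, without advancing time (a new reading comes with each control period).
- grab_frame(name): name is "scene" or "side" or "wrist"; returns a dict with "image" (420x560x3 uint8, red, green, blue), "fx", "fy", "cx", "cy" (pixels), "camera_from_world" (4x4, takes a point from world to camera coordinates); the wrist camera has in their place "tool_from_camera" (4x4, takes a point from camera to tool coordinates, whose origin is the TCP and whose axes are the flange's). Camera axes: x right, y down, z forward; pixel columns grow to the right and rows downward; lengths in m; the calibration is good to about 2 mm. The wrist camera is an equidistant fisheye: a pixel r from the principal point sees the ray r / f radians off the axis. A picture is of the moment at which its call begins: read the wrist's pose just before it. There is no depth.
- close_job(): hands the job in; it is judged then, once.
Trained networks look in the newest picture that a camera, given by its name, has taken for a name from the list of things; names that differ only in an ending like _2 or _b are one class to them, and where a whole thing is asked for, a point or a joint stands for the part that bears it (a point fixed in the world has none). Each returns a list of dicts, best first, with "conf" (0 to 1); they miss things now and then, are a little off and sometimes report something else, mostly with a low value. They report only what shows in the picture. A call takes as long as a camera call. They do not tell look-alikes from the thing itself.
- masks_of(camera, thing): "pixels" (420x560 bool, what is visible of it) and "pixel" ([column, row] in pixels, amid what is visible of it).
The state is a dict: "time_s": time; "q": joint angles; "qvel": joint speeds; "tau": joint torques, N m; "tcp_pos": TCP position; "orientation": TCP orientation; "force": force on the tool from outside, world axes, zero at the start; "wrist_torque": the same for the moment, N m; "finger_gap": opening from 0.0 (shut) to 1.0 (fully open); "gripper_force": force on a finger pad.
Only numpy, scipy, OpenCV 4.12 (cv2) and the standard library are available. Lean on these libraries where they do the work, as an engineer would, in place of code of your own. Each camera call takes 0.05 s, during which the arm holds its last target. There are 200 camera calls.

## Working session

There is one attempt and no reset: what is moved stays moved. The work goes in short steps, Python scripts to look and compute and a tool call to move; the robot and the scene stay as the last step left them, time stands still between calls to the robot, and variables do not carry over. Pictures are saved under pics/ and viewed, at most 10 in all, crops included, and the job is handed in when it is done.

Besides the shell and the picture viewer there is one more tool, called after "Call:" by a JSON object that holds its "op" and its "data". jog_arm: Moves the arm, as the interface text tells. Its arguments: {"type":"object","properties":{"xyz":{"type":"array","items":{"type":"array","items":{"type":"number"}}},"twist":{"type":"array","items":{"type":"number"}},"jaw":{"type":"number"},"squeeze":{"type":"number"}},"required":["xyz","twist"]}

```bash
mkdir -p pics
python3 - <<'E'
from plant import *
import cv2,numpy as np,pickle
s=get_state();print(s['time_s'],s['tcp_pos'],s['orientation'],grip_depth if not callable(grip_depth) else grip_depth())
d={}
for n in("scene","side"):
    f=grab_frame(n);d[n]=f
    cv2.imwrite(f"pics/{n}0.png",f["image"][:,:,::-1])
    print(n,f["fx"],f["fy"],f["cx"],f["cy"]);print(np.round(f["camera_from_world"],4).tolist())
    for t in("carrier","dock","flap_near","flap_far","stop_rail","vial","case","tape"):
        for m in masks_of(n,t)[:3]:
            print(t,round(m["conf"],2),m["pixel"],m["pixels"].sum())
            d[n,t]=d.get((n,t),[])+[m]
pickle.dump(d,open("d0.pkl","wb"));print(get_state()['time_s'])
E
```

```text
0.0 [ 0.16601068 -0.49779928  0.23074087] [-3.09979549e+00 -5.03018790e-01 -1.67541261e-04] 0.0187
scene 456.9507622340988 456.9507622340988 277.7236298117684 208.6802789708799
[[-0.8023, -0.5968, -0.0053, 0.3785], [-0.4692, 0.6362, -0.6125, 0.2952], [0.3689, -0.4889, -0.7904, 0.8698], [0.0, 0.0, 0.0, 1.0]]
carrier 0.91 [328.1, 241.0] 564
carrier 0.64 [339.8, 152.5] 1122
carrier 0.63 [251.4, 155.4] 1309
dock 0.68 [227.2, 268.0] 7768
flap_far 0.44 [238.6, 245.0] 105
stop_rail 0.95 [182.1, 303.0] 477
vial 0.62 [239.9, 203.1] 197
case 0.72 [293.0, 273.3] 425
case 0.42 [225.7, 267.4] 7740
tape 0.66 [187.4, 232.4] 494
side 510.02875684641697 510.02875684641697 275.1206411626719 212.55621684186116
[[-0.9054, -0.4243, 0.0132, 0.4453], [-0.2262, 0.4559, -0.8608, 0.1972], [0.3592, -0.7824, -0.5088, 0.9256], [0.0, 0.0, 0.0, 1.0]]
carrier 0.82 [322.7, 186.3] 944
carrier 0.78 [238.5, 193.8] 1144
carrier 0.56 [356.6, 246.5] 1617
dock 0.77 [248.7, 269.4] 5169
dock 0.35 [321.8, 185.3] 904
flap_near 0.74 [261.0, 258.2] 143
flap_far 0.59 [248.3, 253.8] 184
vial 0.57 [238.6, 223.1] 279
case 0.72 [312.8, 269.6] 632
0.9
```

View pics/scene0.png

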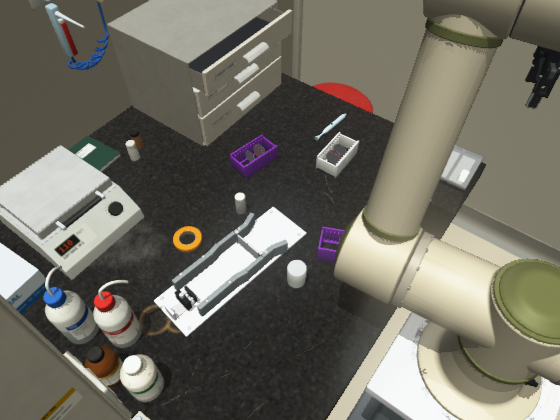

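View pics/side0.png

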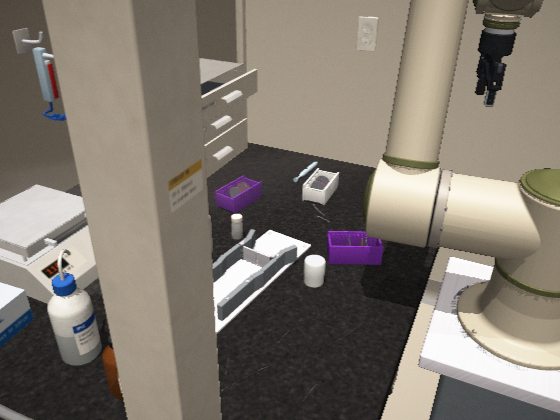

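Scene: the white carrier is at about (337,154). The dock plate runs from its front at (290,225) to the stop at (180,300). The purple look-alikes are at (253,155) and (330,240). In the side view the carrier is at (320,186). I'll fit the poses next.

```bash
cat > h.py <<'E'
import numpy as np,cv2
from scipy.optimize import minimize
def proj(f,P):
    P=np.atleast_2d(P);T=f["camera_from_world"];c=P@T[:3,:3].T+T[:3,3]
    return np.c_[f["fx"]*c[:,0]/c[:,2]+f["cx"],f["fy"]*c[:,1]/c[:,2]+f["cy"]]
def back(f,uv,z):
    T=np.asarray(f["camera_from_world"]);R,t=T[:3,:3],T[:3,3];o=-R.T@t
    d=R.T@np.array([(uv[0]-f["cx"])/f["fx"],(uv[1]-f["cy"])/f["fy"],1]);return o+d*(z-o[2])/d[2]
def place(p,L):
    c,s=np.cos(p[2]),np.sin(p[2]);L=np.asarray(L,float)
    return np.c_[p[0]+c*L[:,0]-s*L[:,1],p[1]+s*L[:,0]+c*L[:,1],L[:,2]]
def box(x0,x1,y0,y1,z0,z1): return [(x,y,z) for x in(x0,x1) for y in(y0,y1) for z in(z0,z1)]
def hull(f,pts):
    S=16;m=np.zeros((420*2,560*2),np.uint8)
    h=cv2.convexHull((proj(f,pts)*2).astype(np.float32)).round().astype(np.int32);cv2.fillPoly(m,[h],1)
    return cv2.resize(m.astype(np.float32),(560,420),interpolation=cv2.INTER_AREA)
E
python3 - <<'E'
from h import *;import pickle
d=pickle.load(open("d0.pkl","rb"));fs,fd=d["scene"],d["side"]
ms=[m for m in d["scene","carrier"] if abs(m["pixel"][0]-340)<8 and m["pixel"][1]<200][0]["pixels"].astype(np.float32)
md=[m for m in d["side","carrier"] if abs(m["pixel"][0]-322)<8][0]["pixels"].astype(np.float32)
B=box(-.03,.03,-.055,.055,0,.047)
def cost(p): 
    pts=place(p,B);return sum(np.abs(hull(f,pts)-m).sum()/m.sum() for f,m in((fs,ms),(fd,md)))
p0=back(fs,(338,154),.025);print(p0)
best=min((minimize(cost,[p0[0],p0[1],a],method="Nelder-Mead",options=dict(initial_simplex=[[p0[0],p0[1],a],[p0[0]+.02,p0[1],a],[p0[0],p0[1]+.02,a],[p0[0],p0[1],a+.4]])) for a in np.arange(0,3.1,.5)),key=lambda r:r.fun)
print("carrier",best.x,best.fun)
for n,c,z in(("vial",.027,0),("case",.026,0),("tape",.006,0)): print(n,[back(d["scene"],m["pixel"],c)[:2].round(3) for m in d["scene",n][:1]])
im=fs["image"][:,:,::-1].copy()
cr=cv2.resize(im[195:345,145:345],(800,600),interpolation=cv2.INTER_CUBIC);cv2.imwrite("pics/dockcrop.png",cr)
E
```

```text
[ 0.4972142  -0.29478379  0.025     ]
carrier [ 0.49853594 -0.29330524  0.02694635] 0.22064818441867828
vial [array([ 0.597, -0.019])]
case [array([0.387, 0.06 ])]
tape [array([0.651, 0.108])]
```

View pics/dockcrop.png

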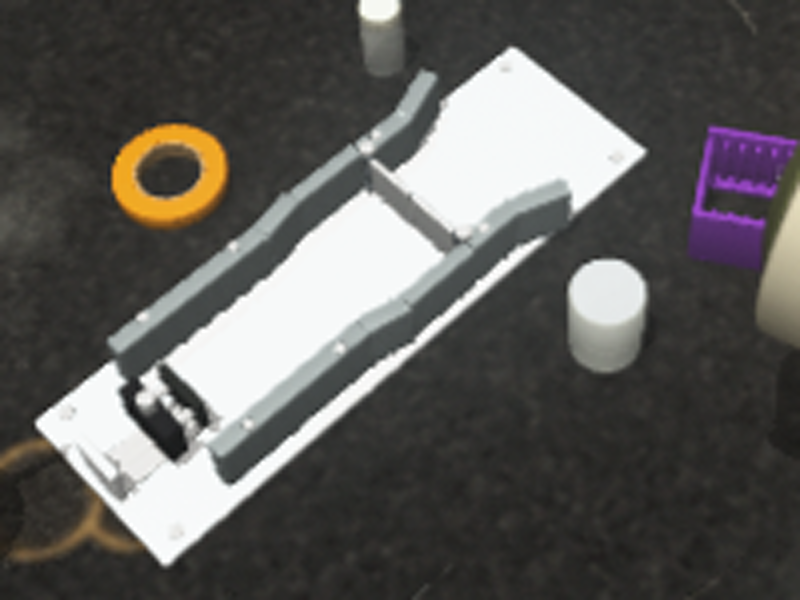

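The crop shows the plate corners at (512,46), (647,151), (168,566) and (36,423). The flaps run from (370,160) to (460,240). The vial and tape are on the far side, the case on the near side.

Run:
```python
from h import *;import pickle
d=pickle.load(open("d0.pkl","rb"));fs=d["scene"]
C=np.array([(512,46),(647,151),(168,566),(36,423)],float);uv=(C+.5)/4-.5+[145,195]
W=[back(fs,u,.006)[:2] for u in uv];print(np.round(W,4).tolist())
print([np.linalg.norm(W[i]-W[(i+1)%4]).round(4) for i in range(4)])
# y axis front->back ; x=y cross z
f=(W[0]+W[1])/2;b=(W[2]+W[3])/2;y=(b-f)/np.linalg.norm(b-f);yaw=np.arctan2(-y[0],y[1]);x=np.array([y[1],-y[0]])
print("front far is x side",np.dot(W[0]-W[1],x))
sx=np.sign(np.dot(W[0]-W[1],x))
L=np.array([(sx*.055,-.13,.006),(-sx*.055,-.13,.006),(-sx*.055,.22,.006),(sx*.055,.22,.006)])
r=minimize(lambda p:((proj(fs,place(p,L))-uv)**2).sum(),[*( (W[0]+W[1]+W[2]+W[3])/4),yaw],method="Nelder-Mead",options=dict(xatol=1e-6,fatol=1e-6))
print("dock",r.x,r.fun,(proj(fs,place(r.x,L))-uv).round(2).tolist())
D=r.x
for q in[(0,-.1,.006),(0,0,.03),(.036,0,.041),(-.036,0,.041),(0,.165,.03)]:
    P=place(D,[q]);print(q,P.round(4),((proj(fs,P)-[145,195]+.5)*4-.5).round(0))
np.save("dock.npy",D)
# carrier edge fit via white color check
for f,n in((fs,"scene"),(d["side"],"side")):
    im=f["image"][:,:,::-1].copy()
    for P in(place([.4985,-.2933,.027],box(-.03,.03,-.055,.055,0,.047)),place(D,L)):
        for a in proj(f,P): cv2.circle(im,tuple(int(round(v)) for v in a),0,(0,0,255),-1)
    if n=="scene":o=im[120:190,300:380]
    else: o2=im[150:220,280:360]
cv2.imwrite("pics/ov.png",cv2.resize(np.hstack([o,o2]),(800,350),interpolation=cv2.INTER_NEAREST))
```

```text
[[0.5392, -0.0703], [0.4305, -0.0551], [0.4796, 0.2901], [0.5883, 0.2746]]
[np.float64(0.1097), np.float64(0.3486), np.float64(0.1098), np.float64(0.3483)]
front far is x side 0.10972556336648592
dock [ 0.50315081  0.06500559 -0.14054336] 0.44702964795594546 [[0.23, -0.34], [0.24, -0.25], [-0.15, 0.2], [-0.26, 0.16]]
(0, -0.1, 0.006) [[ 0.4891 -0.034   0.006 ]] [[543. 126.]]
(0, 0, 0.03) [[0.5032 0.065  0.03  ]] [[415. 206.]]
(0.036, 0, 0.041) [[0.5388 0.06   0.041 ]] [[369. 157.]]
(-0.036, 0, 0.041) [[0.4675 0.07   0.041 ]] [[460. 235.]]
(0, 0.165, 0.03) [[0.5263 0.2284 0.03  ]] [[178. 401.]]
```

View pics/ov.png

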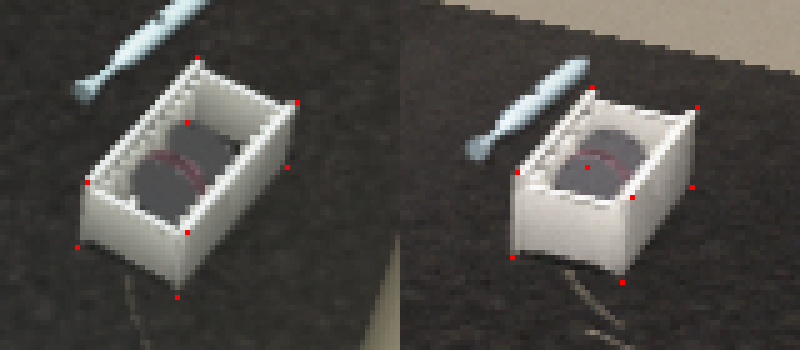

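The carrier and dock fits overlay well. I'll write a planner that turns a target pose into rows, and check the blue tube near the carrier.

```bash
cat >> h.py <<'E'
from scipy.spatial.transform import Rotation as Ro
def pose():
    from plant import get_state
    s=get_state();R=Ro.from_rotvec(s["orientation"]);x=R.apply([1,0,0]);return s,np.array(s["tcp_pos"]),np.arctan2(x[1],x[0]),R
def plan(p,psi,tgt,tpsi,n):
    "straight rows of a downward tool: xyz units and twist units"
    p=np.array(p,float);rows=[];d=(np.array(tgt)-p)/n
    for i in range(n):
        a=psi+(tpsi-psi)*i/n;c,s=np.cos(a),np.sin(a)
        rows.append(np.round([(c*d[0]+s*d[1])/.04,(s*d[0]-c*d[1])/.04,-d[2]/.04],2).tolist())
    print("rows",rows,"twist",round(-np.degrees(tpsi-psi)/6/n,3))
E
python3 - <<'E'
from h import *;import pickle
d=pickle.load(open("d0.pkl","rb"));print(back(d["scene"],(317,138),0.005),back(d["scene"],(340,120),0.005),back(d["scene"],(330,240),0.02))
s,p,psi,R=pose();print(p,psi,s["time_s"],R.apply([0,0,1]))
plan(p,psi,[.4985,-.2933,.12],np.pi/2+.027,15)
E
```

```text
[ 0.58435546 -0.33049571  0.005     ] [ 0.57259817 -0.42959398  0.005     ] [ 0.37134901 -0.06093273  0.02      ]
[ 0.16604422 -0.49805065  0.23128946] 0.32179380553892245 0.9 [-7.33421616e-06  2.55184859e-05 -1.00000000e+00]
rows [[0.63, -0.15, 0.19], [0.64, -0.09, 0.19], [0.65, -0.04, 0.19], [0.65, 0.02, 0.19], [0.65, 0.07, 0.19], [0.64, 0.13, 0.19], [0.63, 0.18, 0.19], [0.61, 0.23, 0.19], [0.59, 0.28, 0.19], [0.56, 0.33, 0.19], [0.53, 0.38, 0.19], [0.5, 0.42, 0.19], [0.46, 0.46, 0.19], [0.42, 0.5, 0.19], [0.37, 0.53, 0.19]] twist -0.812
```

Call:
{"op": "jog_arm", "data": {"xyz": [[0.63, -0.15, 0.19], [0.64, -0.09, 0.19], [0.65, -0.04, 0.19], [0.65, 0.02, 0.19], [0.65, 0.07, 0.19]], "twist": [-0.81, -0.81, -0.81, -0.81, -0.81], "jaw": 1.0, "squeeze": 30}}

```text
time_s: 1.32
tcp_pos: [0.2777, -0.4293, 0.193]
orientation: [2.923, 1.15, -0.0]
force: [0.6, -0.4, 0.3]
finger_gap: 1.002
gripper_force: 0.0
```

Call:
{"op": "jog_arm", "data": {"xyz": [[0.64, 0.13, 0.19], [0.63, 0.18, 0.19], [0.61, 0.23, 0.19], [0.59, 0.28, 0.19], [0.56, 0.33, 0.19]], "twist": [-0.81, -0.81, -0.81, -0.81, -0.81]}}

```text
time_s: 1.73
tcp_pos: [0.3889, -0.3607, 0.155]
orientation: [2.615, 1.74, -0.0]
force: [-0.2, -0.4, 0.1]
finger_gap: 1.001
gripper_force: 0.0
```

Call:
{"op": "jog_arm", "data": {"xyz": [[0.53, 0.38, 0.19], [0.5, 0.42, 0.19], [0.46, 0.46, 0.19], [0.42, 0.5, 0.19], [0.37, 0.53, 0.19]], "twist": [-0.81, -0.81, -0.81, -0.81, -0.81]}}

```text
time_s: 2.15
tcp_pos: [0.4998, -0.2924, 0.1169]
orientation: [2.191, 2.252, 0.0]
force: [-0.1, -0.0, 0.2]
finger_gap: 0.998
gripper_force: 0.0
```

Call:
{"op": "jog_arm", "data": {"xyz": [[0, 0, 0], [0, 0, 0]], "twist": [0, 0]}}

```text
time_s: 2.32
tcp_pos: [0.4992, -0.2925, 0.1168]
orientation: [-2.193, -2.248, 0.0]
force: [-0.5, -0.8, 0.2]
finger_gap: 0.999
gripper_force: 0.0
```

Run:
```python
from h import *
from plant import *
s,p,psi,R=pose();print(p,psi-np.pi/2,s["time_s"],s["q"],s["force"])
plan(p,psi,[.4985,-.2933,.014],np.pi/2+.027,5)
f=grab_frame("wrist");im=f["image"][:,:,::-1].copy()
T=np.array(f["tool_from_camera"])
def wp(P):
    t=R.inv().apply(np.atleast_2d(P)-p);c=(t-T[:3,3])@T[:3,:3]
    th=np.arctan2(np.hypot(c[:,0],c[:,1]),c[:,2]);ph=np.arctan2(c[:,1],c[:,0])
    return np.c_[f["cx"]+f["fx"]*th*np.cos(ph),f["cy"]+f["fy"]*th*np.sin(ph)]
for a in wp(place([.4985,-.2933,.027],box(-.03,.03,-.055,.055,0,.047))): cv2.circle(im,tuple(int(round(v)) for v in a),2,(0,0,255),-1)
cv2.imwrite("pics/w1.png",im)
```

```text
[ 0.49918992 -0.29250074  0.11675429] 0.024691339145867186 2.3167 [-7.32350299e-01  5.38027751e-01  1.47727056e+00 -1.60720433e-04
  1.12724324e+00 -7.56972812e-01] [-0.54848661 -0.81291121  0.1688459 ]
rows [[-0.0, -0.0, 0.51], [-0.0, -0.0, 0.51], [-0.0, -0.0, 0.51], [-0.0, -0.0, 0.51], [-0.0, -0.0, 0.51]] twist -0.004
```

View pics/w1.png

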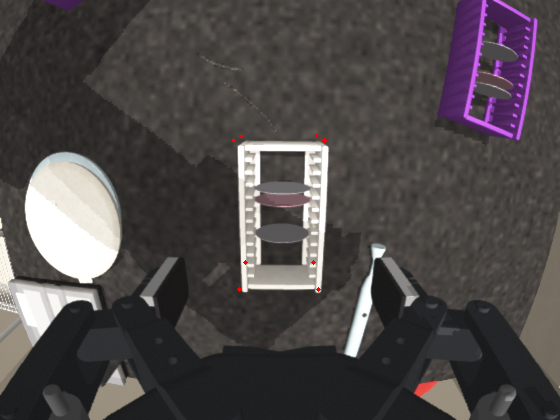

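The wrist view shows the carrier centred between the open fingers, with the projected corners within a few pixels. I'll descend and grip.

Call:
{"op": "jog_arm", "data": {"xyz": [[0, 0, 0.51], [0, 0, 0.51], [0, 0, 0.51], [0, 0, 0.51], [0, 0, 0.51]], "twist": [0, 0, 0, 0, 0]}}

```text
time_s: 2.78
tcp_pos: [0.498, -0.2944, 0.015]
orientation: [2.198, 2.244, -0.0]
force: [0.1, 0.3, -0.1]
finger_gap: 0.997
gripper_force: 0.0
```

Call:
{"op": "jog_arm", "data": {"xyz": [[0, 0, 0], [0, 0, 0], [0, 0, 0], [0, 0, 0], [0, 0, 0]], "twist": [0, 0, 0, 0, 0], "jaw": 0.0, "squeeze": 25}}

```text
time_s: 3.2
tcp_pos: [0.499, -0.2938, 0.0165]
orientation: [2.194, 2.246, -0.0]
force: [-1.2, 0.1, 2.8]
finger_gap: 0.697
gripper_force: 29.6
```

Call:
{"op": "jog_arm", "data": {"xyz": [[0, 0, 0], [0, 0, 0], [0, 0, 0], [0, 0, 0], [0, 0, 0]], "twist": [0, 0, 0, 0, 0]}}

```text
time_s: 3.62
tcp_pos: [0.499, -0.2937, 0.0164]
orientation: [2.194, 2.246, -0.0]
force: [-3.3, -0.7, 6.4]
finger_gap: 0.702
gripper_force: 30.1
```

Call:
{"op": "jog_arm", "data": {"xyz": [[0, 0, -0.3], [0, 0, -0.4], [0, 0, -0.5], [0, 0, -0.5], [0, 0, -0.3]], "twist": [0, 0, 0, 0, 0]}}

```text
time_s: 4.03
tcp_pos: [0.4993, -0.2936, 0.0982]
orientation: [2.193, 2.245, 0.0]
force: [-0.2, -0.5, -2.3]
finger_gap: 0.7
gripper_force: 29.1
```

Run:
```python
from h import *
s,p,psi,R=pose();print(p,psi,s["time_s"],s["force"],s["finger_gap"],s["gripper_force"])
D=np.load("dock.npy");t=place(D,[(0,-.1,.06)])[0];print(t)
plan(p,psi,t,np.pi/2+D[2],10)
```

```text
[ 0.49928963 -0.29358026  0.09818882] 1.5942593961522484 4.0333 [-0.16195968 -0.46979115 -2.32116942] 0.699947655369063 29.101119339466095
[ 0.48914269 -0.03400841  0.06      ]
rows [[0.65, -0.01, 0.1], [0.65, -0.02, 0.1], [0.65, -0.03, 0.1], [0.65, -0.04, 0.1], [0.65, -0.05, 0.1], [0.65, -0.06, 0.1], [0.65, -0.07, 0.1], [0.64, -0.08, 0.1], [0.64, -0.1, 0.1], [0.64, -0.11, 0.1]] twist 0.157
```

Call:
{"op": "jog_arm", "data": {"xyz": [[0.5, -0.01, 0.07], [0.65, -0.02, 0.07], [0.65, -0.03, 0.07], [0.65, -0.04, 0.07], [0.65, -0.05, 0.07]], "twist": [0.16, 0.16, 0.16, 0.16, 0.16]}}

```text
time_s: 4.45
tcp_pos: [0.494, -0.1679, 0.0819]
orientation: [2.288, 2.152, 0.0]
force: [0.7, -0.0, -1.3]
finger_gap: 0.696
gripper_force: 29.1
```

Call:
{"op": "jog_arm", "data": {"xyz": [[0.65, -0.06, 0.07], [0.65, -0.07, 0.07], [0.65, -0.08, 0.07], [0.64, -0.1, 0.07], [0.5, -0.11, 0.07]], "twist": [0.16, 0.16, 0.16, 0.16, 0.16]}}

```text
time_s: 4.87
tcp_pos: [0.4887, -0.0427, 0.0679]
orientation: [2.376, 2.055, 0.001]
force: [0.2, -0.7, -1.3]
finger_gap: 0.697
gripper_force: 29.1
```

Call:
{"op": "jog_arm", "data": {"xyz": [[0.2, 0, 0], [0, 0, 0]], "twist": [0, 0]}}

```text
time_s: 5.03
tcp_pos: [0.4902, -0.0353, 0.0679]
orientation: [2.373, 2.059, 0.001]
force: [0.2, 0.4, -2.4]
finger_gap: 0.699
gripper_force: 29.0
```

Run:
```python
from h import *
from plant import *
s,p,psi,R=pose();print(p,psi-np.pi/2,s["time_s"],s["force"],s["finger_gap"])
D=np.load("dock.npy");t=place(D,[(0,-.1,.0235)])[0]
plan(p,psi,t,np.pi/2+D[2],4)
f=grab_frame("scene");im=f["image"][:,:,::-1]
dz=p[2]-.0164
B=place([p[0],p[1],psi-np.pi/2],box(-.03,.03,-.055,.055,dz,dz+.047))
im=im.copy()
for a in proj(f,B):cv2.circle(im,tuple(int(round(v)) for v in a),0,(0,0,255),-1)
cv2.imwrite("pics/s2.png",cv2.resize(im[185:305,215:375],(800,600),interpolation=cv2.INTER_CUBIC))
```

```text
[ 0.49018572 -0.03526819  0.06787716] -0.1415442897639987 5.0333 [ 0.19160794  0.43761245 -2.43648309] 0.6994560068682827
rows [[0.01, -0.01, 0.28], [0.01, -0.01, 0.28], [0.01, -0.01, 0.28], [0.01, -0.01, 0.28]] twist -0.002
```

View pics/s2.png

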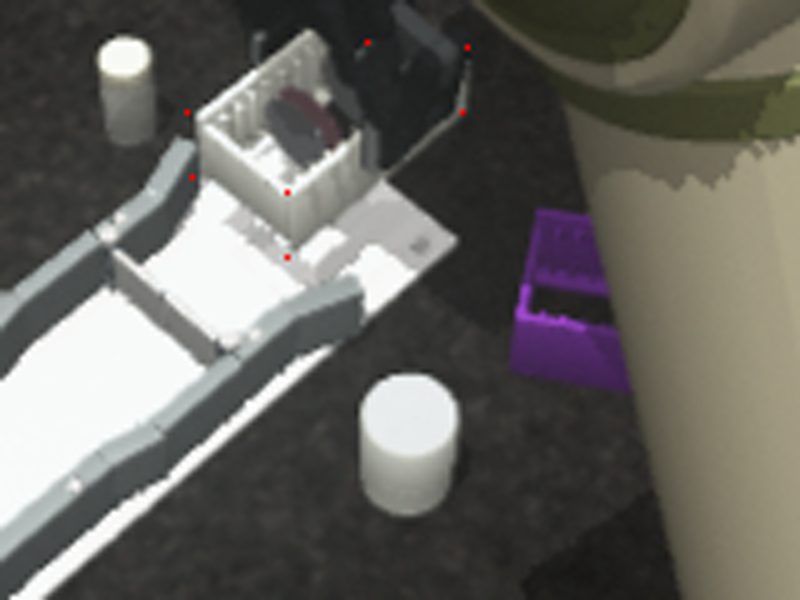

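The held carrier is a couple of pixels off the prediction, which is within tolerance. I'll lower it, release, and measure again.

Call:
{"op": "jog_arm", "data": {"xyz": [[0.02, 0, 0.28], [0.02, 0, 0.28], [0.02, 0, 0.28], [0, 0, 0.29], [0, 0, 0]], "twist": [0, 0, 0, 0, 0]}}

```text
time_s: 5.5
tcp_pos: [0.4907, -0.0356, 0.0217]
orientation: [2.377, 2.054, -0.0]
force: [-1.4, 0.3, -1.6]
finger_gap: 0.695
gripper_force: 30.4
```

Call:
{"op": "jog_arm", "data": {"xyz": [[0, 0, 0], [0, 0, 0], [0, 0, 0], [0, 0, 0], [0, 0, 0]], "twist": [0, 0, 0, 0, 0], "jaw": 0.9}}

```text
time_s: 5.92
tcp_pos: [0.4905, -0.0344, 0.0224]
orientation: [2.376, 2.055, 0.0]
force: [0.7, 0.1, -0.4]
finger_gap: 0.897
gripper_force: 0.0
```

Call:
{"op": "jog_arm", "data": {"xyz": [[0, 0, -0.3], [0, 0, -0.6], [0, 0, -0.7], [0, 0, -0.7], [0, 0, -0.4]], "twist": [0, 0, 0, 0, 0]}}

```text
time_s: 6.33
tcp_pos: [0.4912, -0.0344, 0.1331]
orientation: [2.373, 2.054, 0.003]
force: [0.5, 0.9, 0.4]
finger_gap: 0.9
gripper_force: 0.0
```

Call:
{"op": "jog_arm", "data": {"xyz": [[-0.7, 0, -0.1], [-0.8, 0, 0], [-0.8, 0, 0], [-0.7, 0, 0], [0, 0, 0]], "twist": [0, 0, 0, 0, 0], "jaw": 0.0}}

```text
time_s: 6.75
tcp_pos: [0.4727, -0.157, 0.1343]
orientation: [2.378, 2.05, -0.001]
force: [0.3, -0.0, -0.1]
finger_gap: 0.184
gripper_force: 0.0
```

Run:
```python
from h import *
from plant import *
s,p,psi,R=pose();print(p,psi-np.pi/2,s["time_s"],s["force"],s["finger_gap"])
D=np.load("dock.npy");q=place(D,[(0,-.1,.006)])[0]
F=[];im2=None
for n in("scene","side"):
    f=grab_frame(n);M=masks_of(n,"carrier");e=proj(f,q+[0,0,.02])[0]
    print(n,[(round(m["conf"],2),m["pixel"],m["pixels"].sum()) for m in M],e)
    M=[m for m in M if np.hypot(*(np.array(m["pixel"])-e))<15]
    if M:F.append((f,M[0]["pixels"].astype(np.float32)))
    if n=="scene":im2=f
B=box(-.03,.03,-.055,.055,.006,.053)
if F:
    cost=lambda p:sum(np.abs(hull(f,place(p,B))-m).sum()/m.sum() for f,m in F)
    a=D[2];r=minimize(cost,[q[0],q[1],a],method="Nelder-Mead",options=dict(initial_simplex=[[q[0],q[1],a],[q[0]+.01,q[1],a],[q[0],q[1]+.01,a],[q[0],q[1],a+.2]]))
    c,s_=np.cos(D[2]),np.sin(D[2]);e=r.x[:2]-D[:2];print("carrier in dock",c*e[0]+s_*e[1],-s_*e[0]+c*e[1],r.x[2]-D[2],r.fun)
im=im2["image"][:,:,::-1].copy();
for pts in([q],[]):
    pass
for a in proj(im2,place(r.x,B)):cv2.circle(im,tuple(int(round(v)) for v in a),0,(0,0,255),-1)
cv2.imwrite("pics/s3.png",cv2.resize(im[185:335,155:355],(800,600),interpolation=cv2.INTER_CUBIC))
```

```text
[ 0.47267862 -0.15697359  0.1343224 ] -0.1478654100002994 6.75 [ 0.30167094 -0.01740406 -0.08328807] 0.1841726345765403
scene [(0.73, [331.5, 242.7], np.int64(725)), (0.65, [250.2, 154.3], np.int64(1172)), (0.62, [282.3, 218.3], np.int64(1438))] [280.41783977 220.97516143]
side [(0.88, [285.2, 230.5], np.int64(1414)), (0.69, [240.7, 191.9], np.int64(1164)), (0.66, [354.7, 249.0], np.int64(1773))] [282.96889933 234.82841608]
carrier in dock -0.0005941875608747055 -0.10253117292063661 0.017653434631233658 0.3519231081008911
```

View pics/s3.png

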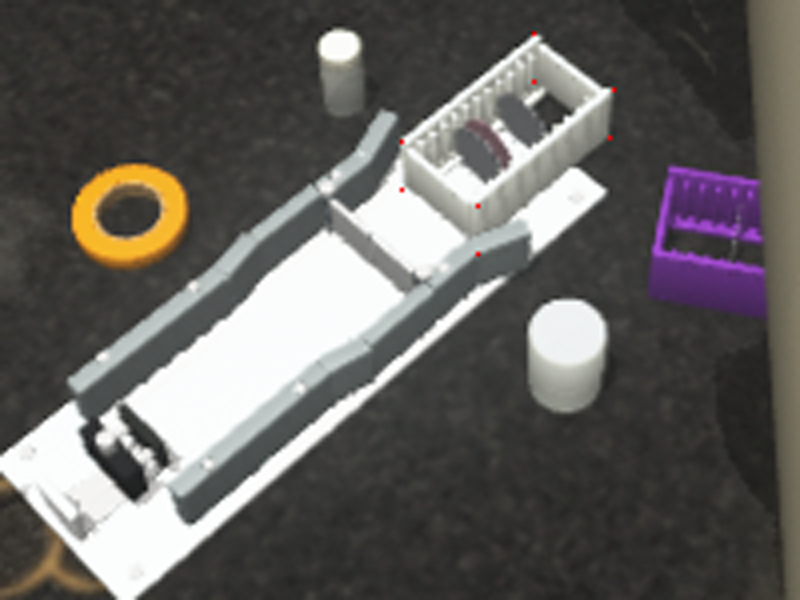

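The carrier is in the dock at about (0,-0.102), aligned, with the flaps shut, and the gripper is behind it. I'll lower the closed fingers and start pushing.

Call:
{"op": "jog_arm", "data": {"xyz": [[0, 0, 0.6], [0, 0, 0.7], [0, 0, 0.7], [0, 0, 0.5], [0, 0, 0.25]], "twist": [-0.07, 0, 0, 0, 0], "jaw": 0.0}}

```text
time_s: 7.37
tcp_pos: [0.4722, -0.1513, 0.0219]
orientation: [-2.364, -2.064, 0.002]
force: [0.6, -0.1, -0.3]
finger_gap: 0.0
gripper_force: 0.0
```

Call:
{"op": "jog_arm", "data": {"xyz": [[0.3, 0, 0], [0.3, 0, 0], [0.2, 0, 0], [0.15, 0, 0], [0.1, 0, 0]], "twist": [0, 0, 0, 0, 0]}}

```text
time_s: 7.78
tcp_pos: [0.4795, -0.1103, 0.0251]
orientation: [2.365, 2.065, 0.001]
force: [0.2, 0.1, 1.0]
finger_gap: -0.001
gripper_force: 0.0
```

```bash
cat >> h.py <<'E'
def indock():
    s,p,psi,R=pose();D=np.load("dock.npy");c,n=np.cos(D[2]),np.sin(D[2]);e=p[:2]-D[:2];F=s["force"]
    print("t",s["time_s"],"tcp dock mm",np.round([1e3*(c*e[0]+n*e[1]),1e3*(-n*e[0]+c*e[1]),1e3*p[2]],1),"dyaw",round(psi-np.pi/2-D[2],4),"Fdock",np.round([c*F[0]+n*F[1],-n*F[0]+c*F[1],F[2]],2),"gap",round(s["finger_gap"],3))
E
python3 -c "from h import *;indock()"
```

```text
t 7.7833 tcp dock mm [   1.1 -176.9   25.1] dyaw 0.0051 Fdock [0.17 0.13 0.98] gap -0.001
```

Call:
{"op": "jog_arm", "data": {"xyz": [[0.15, -0.03, 0], [0.15, 0, 0], [0.2, 0, 0], [0.2, 0, 0], [0.2, 0, 0]], "twist": [0.05, 0, 0, 0, 0]}}

```text
time_s: 8.2
tcp_pos: [0.483, -0.075, 0.0243]
orientation: [2.373, 2.057, 0.0]
force: [-0.3, -3.1, 1.7]
finger_gap: -0.001
gripper_force: 1.3
```

Call:
{"op": "jog_arm", "data": {"xyz": [[0.2, 0, 0], [0.2, 0, 0], [0.2, 0, 0], [0.2, 0, 0], [0.1, 0, 0]], "twist": [0, 0, 0, 0, 0]}}

```text
time_s: 8.62
tcp_pos: [0.4885, -0.0411, 0.0245]
orientation: [2.37, 2.057, -0.002]
force: [-1.4, -13.2, 1.3]
finger_gap: 0.001
gripper_force: 6.8
```

Run:
```python
from h import *
from plant import *
indock()
f=grab_frame("scene");cv2.imwrite("pics/s4.png",cv2.resize(f["image"][185:335,155:355,::-1],(800,600),interpolation=cv2.INTER_CUBIC))
```

```text
t 8.6167 tcp dock mm [   0.3 -107.1   24.5] dyaw -0.0007 Fdock [  0.5  -13.26   1.28] gap 0.001
```

View pics/s4.png

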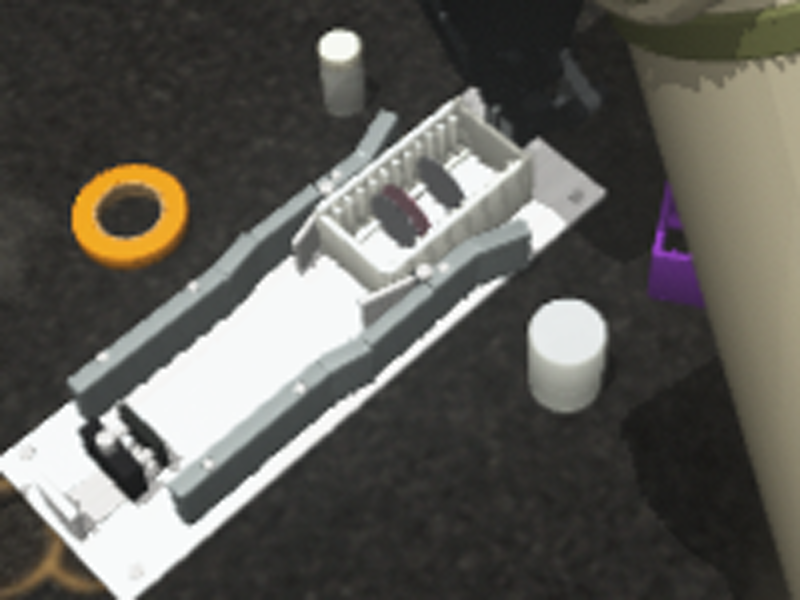

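The carrier is opening both flaps, on the floor and aligned. I'll keep pushing.

Call:
{"op": "jog_arm", "data": {"xyz": [[0.15, 0, 0], [0.15, 0, 0], [0.2, 0, 0], [0.2, 0, 0], [0.2, 0, 0]], "twist": [0, 0, 0, 0, 0]}}

```text
time_s: 9.08
tcp_pos: [0.493, -0.004, 0.0241]
orientation: [2.373, 2.058, -0.001]
force: [-1.8, -6.9, 2.5]
finger_gap: 0.0
gripper_force: 3.3
```

Call:
{"op": "jog_arm", "data": {"xyz": [[0.15, 0, 0], [0.15, 0, 0], [0.15, 0, 0], [0.15, 0, 0], [0.1, 0, 0]], "twist": [0, 0, 0, 0, 0]}}

```text
time_s: 9.5
tcp_pos: [0.497, 0.0238, 0.0241]
orientation: [2.373, 2.058, -0.001]
force: [-0.6, -7.0, 3.2]
finger_gap: 0.001
gripper_force: 3.4
```

Run:
```python
from h import *
from plant import *
indock()
f=grab_frame("scene");cv2.imwrite("pics/s5.png",cv2.resize(f["image"][185:335,155:355,::-1],(800,600),interpolation=cv2.INTER_CUBIC))
```

```text
t 9.5 tcp dock mm [ -0.4 -41.7  24.1] dyaw -0.001 Fdock [ 0.36 -7.03  3.16] gap 0.001
```

View pics/s5.png

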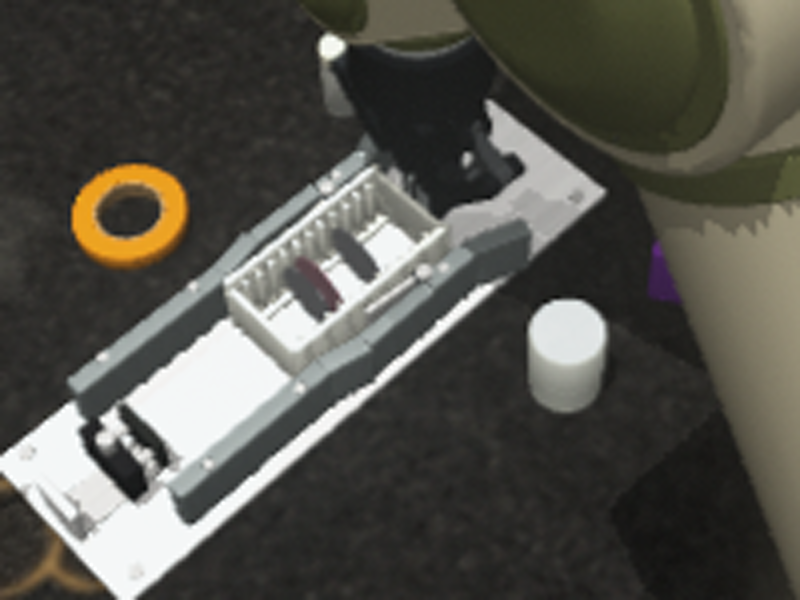

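The carrier is between the flaps with its centre near +22 mm, and the front has entered the narrow section. I'll push on to about 20 mm short of the earliest pad position.

Call:
{"op": "jog_arm", "data": {"xyz": [[0.15, 0, 0], [0.15, 0, 0], [0.15, 0, 0], [0.15, 0, 0], [0.15, 0, 0]], "twist": [0, 0, 0, 0, 0]}}

```text
time_s: 9.97
tcp_pos: [0.5011, 0.0532, 0.0241]
orientation: [2.373, 2.058, -0.001]
force: [-1.6, -7.1, 2.3]
finger_gap: 0.003
gripper_force: 3.5
```

Call:
{"op": "jog_arm", "data": {"xyz": [[0.15, 0, 0], [0.15, 0, 0], [0.15, 0, 0], [0.1, 0, 0], [0.05, 0, 0]], "twist": [0, 0, 0, 0, 0]}}

```text
time_s: 10.38
tcp_pos: [0.5045, 0.0771, 0.0241]
orientation: [2.373, 2.059, -0.001]
force: [-1.6, -6.9, 3.5]
finger_gap: 0.003
gripper_force: 3.7
```

Run:
```python
from h import *
from plant import *
indock()
f=grab_frame("scene");cv2.imwrite("pics/s6.png",cv2.resize(f["image"][215:335,155:315,::-1],(800,600),interpolation=cv2.INTER_CUBIC))
```

```text
t 10.3833 tcp dock mm [-0.4 12.2 24.1] dyaw -0.001 Fdock [-0.62 -7.11  3.55] gap 0.003
```

View pics/s6.png

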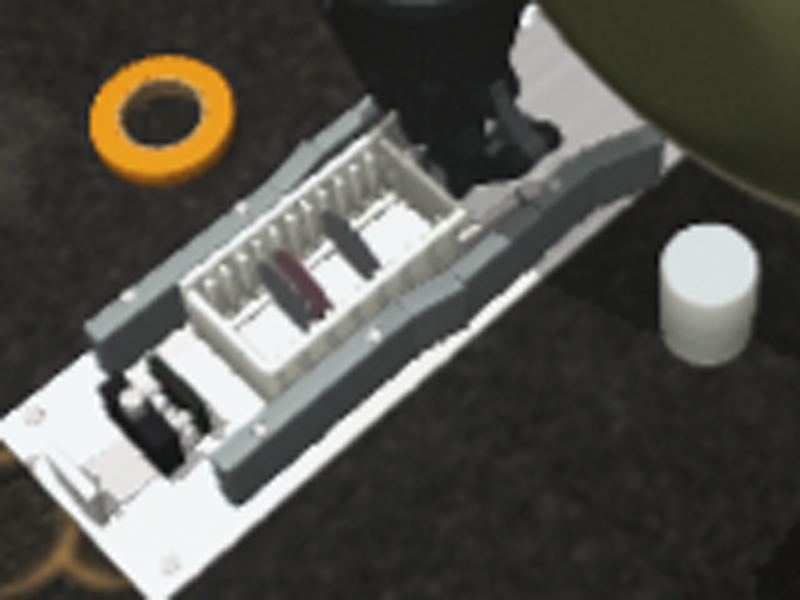

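The carrier's front is at roughly y=131 mm, with the pad a few centimetres ahead. I'll creep forward from here.

Call:
{"op": "jog_arm", "data": {"xyz": [[0.06, 0, 0], [0.06, 0, 0], [0.06, 0, 0], [0.06, 0, 0], [0.06, 0, 0]], "twist": [0, 0, 0, 0, 0]}}

```text
time_s: 10.85
tcp_pos: [0.5061, 0.0889, 0.024]
orientation: [-2.374, -2.058, 0.001]
force: [-0.7, -5.0, 2.0]
finger_gap: 0.003
gripper_force: 3.1
```

Call:
{"op": "jog_arm", "data": {"xyz": [[0.03, 0, 0], [0.03, 0, 0], [0.03, 0, 0], [0.03, 0, 0], [0.03, 0, 0]], "twist": [0, 0, 0, 0, 0]}}

```text
time_s: 11.27
tcp_pos: [0.5068, 0.0947, 0.024]
orientation: [-2.373, -2.058, 0.001]
force: [0.7, -3.8, 2.5]
finger_gap: 0.0
gripper_force: 2.4
```

```bash
python3 -c "from h import *;indock()"
```

```text
t 11.2667 tcp dock mm [-0.5 29.9 24. ] dyaw -0.0014 Fdock [ 1.21 -3.71  2.46] gap 0.0
```

Call:
{"op": "jog_arm", "data": {"xyz": [[0.025, 0, 0], [0.025, 0, 0], [0.025, 0, 0], [0.025, 0, 0], [0.025, 0, 0]], "twist": [0, 0, 0, 0, 0]}}

```text
time_s: 11.68
tcp_pos: [0.5076, 0.1, 0.024]
orientation: [-2.373, -2.058, 0.0]
force: [-0.3, -2.4, 1.5]
finger_gap: 0.003
gripper_force: 1.0
```

Call:
{"op": "jog_arm", "data": {"xyz": [[0.025, 0, 0], [0.025, 0, 0], [0.025, 0, 0], [0.025, 0, 0], [0.025, 0, 0]], "twist": [0, 0, 0, 0, 0]}}

```text
time_s: 12.1
tcp_pos: [0.5081, 0.1038, 0.024]
orientation: [2.373, 2.058, -0.003]
force: [-2.6, -12.2, 3.0]
finger_gap: 0.003
gripper_force: 6.0
```

Call:
{"op": "jog_arm", "data": {"xyz": [[-0.01, 0, 0]], "twist": [0]}}

```text
time_s: 12.18
tcp_pos: [0.5081, 0.1037, 0.024]
orientation: [-2.373, -2.058, 0.003]
force: [-1.0, -6.1, 2.0]
finger_gap: -0.002
gripper_force: 3.3
```

Call:
{"op": "jog_arm", "data": {"xyz": [[0, 0, 0], [0, 0, 0], [0, 0, 0]], "twist": [0, 0, 0]}}

```text
time_s: 12.43
tcp_pos: [0.5081, 0.1037, 0.024]
orientation: [-2.373, -2.058, 0.002]
force: [-1.0, -8.1, 1.5]
finger_gap: 0.004
gripper_force: 3.8
```

Call:
{"op": "jog_arm", "data": {"xyz": [[0.01, 0, 0], [0.01, 0, 0], [0, 0, 0]], "twist": [0, 0, 0]}}

```text
time_s: 12.68
tcp_pos: [0.5081, 0.104, 0.024]
orientation: [2.373, 2.058, -0.004]
force: [-3.2, -12.8, 3.6]
finger_gap: 0.002
gripper_force: 5.7
```

Call:
{"op": "jog_arm", "data": {"xyz": [[0, 0, 0], [0, 0, 0]], "twist": [0, 0]}}

```text
time_s: 12.85
tcp_pos: [0.5081, 0.104, 0.024]
orientation: [2.373, 2.058, -0.004]
force: [-2.9, -11.2, 3.3]
finger_gap: -0.0
gripper_force: 5.6
```

Call:
{"op": "jog_arm", "data": {"xyz": [[0, 0, 0], [0, 0, 0], [0, 0, 0], [0, 0, 0], [0, 0, 0]], "twist": [0, 0, 0, 0, 0]}}

```text
time_s: 13.27
tcp_pos: [0.5081, 0.104, 0.024]
orientation: [2.373, 2.058, -0.004]
force: [-3.4, -10.9, 2.1]
finger_gap: 0.002
gripper_force: 5.6
```

Run:
```python
from h import *
from plant import *
for i in range(4): grab_frame("scene");indock()
f=grab_frame("scene")
for t in("carrier","stop_rail"):
    for m in masks_of("scene",t):
        v,u=np.nonzero(m["pixels"]);print(t,round(m["conf"],2),m["pixel"],u.min(),u.max(),v.min(),v.max())
D=np.load("dock.npy")
for y in(.152,.16,.168,.177): print(y,proj(f,place(D,[(0,y,.04),(0.02,y,.04),(-.02,y,.04)])).round(1).tolist())
M=[m for m in masks_of("scene","carrier") if m["pixel"][0]<275 and m["pixel"][1]>200]
if M:
    m=M[0]["pixels"].astype(np.float32);vis=1-0
    # fit y only on the front/left part of the mask
    u0=int(np.nonzero(m)[1].min());W=np.zeros_like(m);W[:,:u0+30]=1
    for y in np.arange(.085,.13,.004):
        q=place(D,[(0,y,0)])[0];h=hull(f,place([q[0],q[1],D[2]],box(-.03,.03,-.055,.055,.006,.053)));print(round(y,3),round(float((W*np.abs(h-m)).sum()),1))
```

```text
t 13.3167 tcp dock mm [-0.5 39.3 24. ] dyaw -0.0013 Fdock [ -1.95 -11.59   2.34] gap -0.002
t 13.3667 tcp dock mm [-0.5 39.3 24. ] dyaw -0.0012 Fdock [ -0.99 -11.92   2.61] gap -0.001
t 13.4167 tcp dock mm [-0.5 39.3 24. ] dyaw -0.0013 Fdock [ -0.69 -11.2    2.12] gap -0.003
t 13.4667 tcp dock mm [-0.5 39.3 24. ] dyaw -0.0012 Fdock [  0.32 -11.77   1.45] gap 0.003
carrier 0.87 [211.4, 269.8] 180 239 248 302
stop_rail 0.91 [181.4, 304.3] 165 194 289 318
0.152 [[193.3, 288.5], [187.1, 282.3], [199.6, 294.7]]
0.16 [[190.2, 291.0], [184.0, 284.8], [196.5, 297.3]]
0.168 [[187.1, 293.6], [180.9, 287.3], [193.3, 299.9]]
0.177 [[183.5, 296.5], [177.4, 290.2], [189.8, 302.9]]
0.085 308.2
0.089 298.2
0.093 276.2
0.097 236.0
0.101 201.2
0.105 225.8
0.109 298.5
0.113 369.8
0.117 455.2
0.121 520.2
0.125 592.2
0.129 675.5
```

A steady press of about 11.5 N is confirmed, with the carrier at y≈0.102. I'll ease off gently, back away a few millimetres and lift straight up.

Call:
{"op": "jog_arm", "data": {"xyz": [[-0.03, 0, 0], [-0.03, 0, 0], [-0.03, 0, 0], [-0.03, 0, 0], [-0.04, 0, 0]], "twist": [0, 0, 0, 0, 0]}}

```text
time_s: 14.08
tcp_pos: [0.5076, 0.099, 0.024]
orientation: [-2.373, -2.058, -0.001]
force: [0.4, 0.9, -0.1]
finger_gap: 0.002
gripper_force: 0.0
```

Call:
{"op": "jog_arm", "data": {"xyz": [[-0.03, 0, 0], [-0.02, 0, 0], [0, 0, 0]], "twist": [0, 0, 0]}}

```text
time_s: 14.33
tcp_pos: [0.5074, 0.0967, 0.0241]
orientation: [-2.374, -2.058, -0.0]
force: [-0.0, 1.4, -0.5]
finger_gap: -0.002
gripper_force: 0.0
```

```bash
python3 -c "from h import *;indock()"
```

```text
t 14.3333 tcp dock mm [-0.2 32.  24.1] dyaw -0.0017 Fdock [-0.22  1.43 -0.5 ] gap -0.002
```

Call:
{"op": "jog_arm", "data": {"xyz": [[0, 0, -0.15], [0, 0, -0.3], [0, 0, -0.5], [0, 0, -0.6], [0, 0, -0.7]], "twist": [0, 0, 0, 0, 0]}}

```text
time_s: 14.75
tcp_pos: [0.5068, 0.0968, 0.1148]
orientation: [-2.373, -2.057, 0.002]
force: [0.7, 0.9, 0.1]
finger_gap: -0.003
gripper_force: 0.0
```

Call:
{"op": "jog_arm", "data": {"xyz": [[-0.4, 0, -0.6], [-0.6, 0, -0.5], [-0.6, 0, -0.3], [-0.6, 0, 0], [-0.3, 0, 0]], "twist": [0, 0, 0, 0, 0]}}

```text
time_s: 15.17
tcp_pos: [0.4932, -0.0041, 0.1712]
orientation: [2.373, 2.056, 0.001]
force: [-0.0, 0.9, -0.6]
finger_gap: -0.001
gripper_force: 0.0
```

Call:
{"op": "jog_arm", "data": {"xyz": [[-0.7, 0, 0], [-0.8, 0, 0], [-0.8, 0, 0], [-0.5, 0, 0], [0, 0, 0]], "twist": [0, 0, 0, 0, 0]}}

```text
time_s: 15.58
tcp_pos: [0.4769, -0.1158, 0.1699]
orientation: [-2.377, -2.054, 0.001]
force: [-0.0, 0.6, -0.1]
finger_gap: 0.003
gripper_force: 0.0
```

Run:
```python
from h import *
from plant import *
indock()
D=np.load("dock.npy");F=[]
for n in("scene","side"):
    f=grab_frame(n)
    for t in("carrier","flap_near","flap_far"):
        for m in masks_of(n,t):
            e=proj(f,place(D,[(0,.1,.03),(-.018,0,.03),(.018,0,.03)]))[("carrier","flap_near","flap_far").index(t)]
            if np.hypot(*(np.array(m["pixel"])-e))>18: continue
            v,u=np.nonzero(m["pixels"]);print(n,t,round(m["conf"],2),np.round(m["pixel"],1),e.round(1),"n",len(u))
            if t=="carrier":F.append((f,m["pixels"].astype(np.float32)))
            else:
                k=np.array([(x,y) for x,y in zip(u,v)],np.float32);print("  rect",cv2.minAreaRect(k))
    for s,t in((-1,"near"),(1,"far")):
        for th in(0,.5,1.0):
            h=hull(f,place(D,[(s*(.036-.035*r*np.cos(th)),.035*r*np.sin(th),z) for r in(0,1) for z in(.009,.041)]))
            k=np.argwhere(h>.5)[:,::-1].astype(np.float32);print("  model",t,th,k.mean(0).round(1),len(k))
B=box(-.03,.03,-.055,.055,.006,.053);q=place(D,[(0,.1,0)])[0];a=D[2]
m=F[0]
r=minimize(lambda p:np.abs(hull(m[0],place(p,B))-m[1]).sum()/m[1].sum(),[q[0],q[1],a],method="Nelder-Mead",options=dict(initial_simplex=[[q[0],q[1],a],[q[0]+.01,q[1],a],[q[0],q[1]+.01,a],[q[0],q[1],a+.1]]))
c,n=np.cos(a),np.sin(a);e=r.x[:2]-D[:2];print("carrier",c*e[0]+n*e[1],-n*e[0]+c*e[1],r.x[2]-a,r.fun)
```

```text
t 15.5833 tcp dock mm [  -0.6 -182.7  169.9] dyaw -0.005 Fdock [-0.12  0.62 -0.06] gap 0.003
scene carrier 0.6 [211.6 272.2] [213.5 274.9] n 1388
scene flap_near 0.53 [253.3 249.9] [254.1 251.1] n 70
  rect ((252.50003051757812, 251.50003051757812), (12.727922439575195, 5.656853675842285), 45.0)
scene flap_far 0.57 [237.7 242.6] [242.8 241.4] n 95
  rect ((241.0, 241.00003051757812), (16.970561981201172, 5.656853675842285), 45.0)
  model near 0 [254.  252.1] 85
  model near 0.5 [251.8 255.1] 116
  model near 1.0 [251.5 258.5] 122
  model far 0 [242.6 242.3] 85
  model far 0.5 [239.2 244. ] 22
  model far 1.0 [235.1 244.4] 53
side carrier 0.8 [227.5 275.7] [226.5 280.6] n 1242
side flap_near 0.42 [263.1 256. ] [264.  258.2] n 126
  rect ((264.5, 259.0), (12.0, 13.0), 90.0)
side flap_far 0.7 [249.3 254.2] [249.6 252.5] n 233
  rect ((249.0, 254.50001525878906), (19.92234992980957, 13.597794532775879), 18.434947967529297)
  model near 0 [264. 260.] 197
  model near 0.5 [262.5 262.3] 235
  model near 1.0 [263.5 264.8] 206
  model far 0 [249.5 254.1] 185
  model far 0.5 [246.  255.8] 94
  model far 1.0 [242.  253.5] 14
carrier 0.009324842482449473 0.09989898860209155 -0.03281250000000002 0.460374653339386
```

```bash
python3 -c "from plant import *;print(close_job())"
```

```text
the job is handed in; nothing more can be done
None
```

The job is handed in, with no verdict returned: the carrier was pushed through the flaps, pressed at about 11.5 N on the stop and released. The last camera fit puts it about 100 mm past the flap line with both flaps shut, and nothing seemed to touch the vial, case or tape, though I didn't re-measure them.

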